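# Snap the leg extension of a folding table into its leg

## Robot

A 6-joint arm with a two-finger parallel gripper is mounted at the origin on the work surface. World frame = base frame: x ahead of the robot, y to its left, z up, the work surface at z = 0. Lengths are in m, angles in rad, forces in N, time in s.
With the tool pointing down it reaches from about 0.325 to 0.775 m from the base axis. Payload 5.5 kg.
Tool frame: the origin (TCP) lies midway between the tips of the shut fingers; the grasp point (between the pads) lies 19 mm behind it; z points along the fingers, y is the direction in which the jaws open and shut (so a half turn about z gives the same grasp; the last joint's range is limited). The gripper opens to 85 mm and grips with 20 to 120 N. Pads are 22 mm wide; open, the fingers measure 114 mm over their backs; the gripper's body (76 mm by 85 mm) begins 54 mm behind the grasp point. The pads swing forward as they close: fully open they stand 13 mm farther back than shut.
Start: joints at [-1.277, 0.091, 1.231, -0, 1.82, -0.057], TCP at [0.206, -0.563, 0.207] pointing down, gripper open.
Joint ranges: [-2.87, 2.87], [-0.86, 2.18], [0.17, 2.46], [-1.51, 4.65], [0.06, 2.69], [-2.65, 2.65]. Speed limits (rad/s): [2.57, 2.57, 3.01, 3.14, 3.14, 3.14].

## Interface

Orientations are given as a unit quaternion [w, x, y, z].
In Python, from rig import arm gives the robot as it stands.
- The arm moves only by the tool play_rows, never from a script. Its arguments are lists of equal length, an entry for each row: "gripper": the opening in per cent of the stroke, from 0 (shut) to 100 (fully open); "translation": the shift along the tool's x, y, z in mm, a list of three; "rotation": the turn, a rotation vector about the tool's x, y, z in degrees, a list of three. In form: {"gripper": [gripper, ...], "translation": [[x, y, z], ...], "rotation": [[rx, ry, rz], ...]}. A call has 1 to 12 rows; each row is the pose to reach, as a shift and turn from the pose measured when the call began, along the tool's axes at that moment; what a row does not reach only later rows make up. A row lasts 1/12 s, in which the tool goes at most 41.7 mm and 7.16 degrees, less where a joint would pass 70% of its speed; a pose out of reach is approached as far as the arm can. A call with a gripper value outside its range is refused whole. The fingers move at their own pace and stop on an object; "force" is the grip in N (left out, the last holds). Time passes only in rows, so rows that repeat a pose let the fingers close. It gives the time, the measured TCP pose, the force and the opening at its end, in the units of the state.
- arm.get_state(): the state, without advancing time (a new reading comes with each control period).
- arm.camera(name): name is "side" or "top" or "wrist"; returns a dict with "img" (400x640x3 uint8, red, green, blue), "mtx" (3x3 intrinsics, pixels), "k1" (the pictures are not rectified: a ray, as slopes to the right and down, at radius r is drawn at 1 + k1 r^2 times it, then the intrinsics apply), "origin" and "rotation" of the camera in the world. Camera axes: x right, y down, z forward; pixel columns grow to the right and rows downward; lengths in m; the calibration is good to about 2 mm. A picture is of the moment at which its call begins. There is no depth.
- arm.hand_in(): hands the job in, once; it reports no verdict.
The state is a dict: "t": time; "q": joint angles; "joint_velocities": joint speeds; "joint_torque": joint torques, N m; "eef_pos": TCP position; "tcp_rot": TCP orientation; "force": force on the tool from outside, world axes, zero at the start; "wrist_torque": the same for the moment, N m; "finger_gap": finger opening in m.
Only numpy, scipy, OpenCV 4.12 (cv2) and the standard library are available. Lean on these libraries where they do the work, as an engineer would, in place of code of your own. Each camera call takes 0.05 s, during which the arm holds its last target. There are 200 camera calls.

## Task

Fit the steel leg extension fully into the green table leg clamped in the cradle: squeeze its red spring button in, slide the extension so that the button goes in under the rim of the green leg, and push on gently until the button snaps out through the hole in the leg's side. Do not ram the parts or lean on the green leg, leave the bottle, tape roll and phone where they are, and let go when it has snapped in.

Things in the scene. Friction and masses are not known exactly. Their poses are not given: they have to be found in the camera images.
- cradle: Fixed 12 mm board with a green square table leg clamped on it. Origin: on the table top below the leg's mouth. The leg's axis runs along y, 54 mm above the table, from y = 0 (mouth) to y = -200 mm; x points to the side with the hole, z up. The hole differs from leg to leg: its centre is 33 to 49 mm inside the mouth. A wooden fork (y = 115 to 140 mm, 50 wide, 58 high) only carries the extension.
- leg: Loose extension: square steel tube 25 mm, 310 mm long, 0.4 kg, black rubber foot at its outer end; front end already in the mouth, 1.5 mm play each side. Origin: on its underside below the button; y along the tube to the foot (front y = -90, foot y = 200 to 230 mm), x out of the button's face, z up; axis 12.5 mm up. Black non-slip grip y = 55 to 115 mm, 27 mm wide. Slides at 2 to 6 N.
- button (a joint): How far the red button is pressed in, m: 0 = out, 8 mm proud of the tube's +x face; 0.008 = flush; 0.009 = stop. Spring: about 3 N to start, 6 N at flush. It must be nearly flush to pass under the rim and comes out by itself when free.
- button_tip (a point): Centre of the flat outer end of the round red button, 12 mm across, pointing out along the tube's x, 12.5 mm above the tube's underside. At the start 20 to 45 mm outside the mouth. Once its front part is under the rim, the rim holds it in. Opposite the hole (14 mm along the leg, 16 mm high) it springs out; its side on the hole's edge then stops the extension. It breaks above 15 N of side load.
- mouth (a point): Centre of the open end of the green leg, on its axis. Leg: 34 mm square outside, 28 mm inside, 3 mm wall, inner floor 40 mm and top 71 mm above the table; rim square, no lead-in. From the mouth to the fork (115 mm) only the 12 mm board lies under the extension: fingers can reach down on both sides.
- water: Bystander: clear water bottle with blue cap, 62 mm across, 155 mm high, origin at its foot.
- tape: Bystander: roll of yellow tape lying flat, 100 mm across, 24 mm high.
- phone: Bystander: blue phone lying flat, 72 x 148 x 9 mm.

How it is judged:
By the outcome, as a careful person would: the job done as asked, in the order asked, and still so for the second after the job is handed in, with the robot touching nothing.
It also fails if it takes over 48 s, if anything falls off the work surface, if the arm or the gripper's body presses on something with over 40 N, if the wrist force passes 120 N, or if a joint passes its speed limit or range.

## Working session

There is one attempt and no reset: what is moved stays moved. The work goes in short steps, Python scripts to look and compute and a tool call to move; the robot and the scene stay as the last step left them, time stands still between calls to the robot, and variables do not carry over. Pictures are saved under pics/ and viewed, about 8 in all and at most 12, crops included, and the job is handed in when it is done.

Besides the shell and the picture viewer there is one more tool, called as name(argument=value, ...) on one line, values as JSON. play_rows: Moves the arm, as the interface text tells. Its arguments: {"type":"object","properties":{"gripper":{"type":"array","items":{"type":"number"}},"translation":{"type":"array","items":{"type":"array","items":{"type":"number"}}},"rotation":{"type":"array","items":{"type":"array","items":{"type":"number"}}},"force":{"type":"number"}},"required":["gripper","translation","rotation"]}

```bash
mkdir -p pics; ls; cat > h.py <<'E'
import numpy as np,cv2,json
from rig import arm
def shot(n,f):
    c=arm.camera(n); cv2.imwrite('pics/'+f+'.png',c['img'][:,:,::-1])
    np.savez('pics/'+f+'.npz',**{k:c[k] for k in('img','mtx','k1','origin','rotation')}); return c
def load(f): return dict(np.load('pics/'+f+'.npz'))
def ray(c,uv):
    d=cv2.undistortPoints(np.array(uv,float).reshape(-1,1,2),c['mtx'],np.array([float(c['k1']),0,0,0]))[:,0]
    return np.c_[d,np.ones(len(d))]@np.array(c['rotation']).T
def atz(c,uv,z):
    r=ray(c,uv); o=np.array(c['origin']); return o+r*((z-o[2])/r[:,2])[:,None]
def proj(c,P):
    p=(np.atleast_2d(P)-c['origin'])@np.array(c['rotation'])
    s=p[:,:2]/p[:,2:]; s=s*(1+float(c['k1'])*(s**2).sum(1))[:,None]
    return s@np.array(c['mtx'])[:2,:2].T+np.array(c['mtx'])[:2,2]
E
python3 - <<'E'
from h import *
a=shot('top','top0');b=shot('side','side0')
for c in(a,b):print(np.round(c['origin'],3),np.round(c['rotation'],3).tolist(),c['mtx'][0],c['k1'])
s=arm.get_state();print({k:np.round(v,3).tolist() for k,v in s.items()})
E
```

```text
pics
[ 0.435 -0.062  0.992] [0.046, -0.699, 0.712, -0.038] [469.19675524   0.         318.32896918] -0.10534202046630628
[0.35  0.376 0.634] [0.079, -0.232, 0.905, -0.347] [493.11637481   0.         320.13709234] 0.012864777808380915
{'t': 0.1, 'q': [-1.277, 0.092, 1.232, -0.0, 1.82, -0.057], 'joint_velocities': [0.0, -0.002, -0.002, -0.002, -0.0, 0.002], 'joint_torque': [0.003, -46.022, -41.922, 0.0, 0.011, -0.0], 'eef_pos': [0.206, -0.563, 0.206], 'tcp_rot': [-0.001, 0.985, 0.175, -0.0], 'force': [0.539, -0.004, 0.274], 'wrist_torque': [0.023, -0.052, 0.025], 'finger_gap': 0.085}
```

View pics/top0.png

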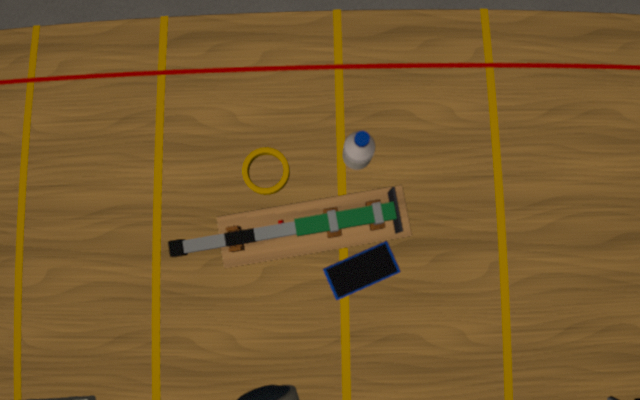

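View pics/side0.png

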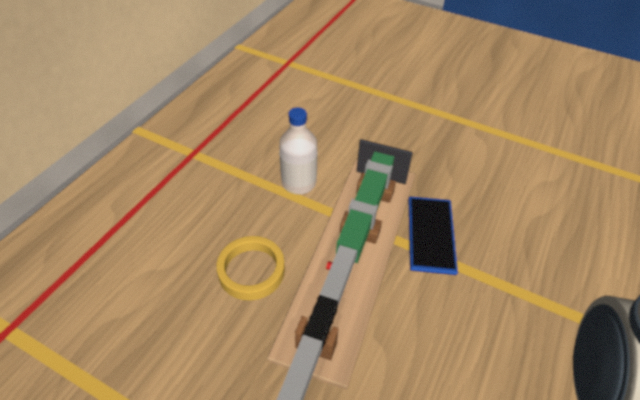

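```bash
cat >> h.py <<'E'
from scipy.spatial.transform import Rotation as R
def Rm(c):
    q=np.array(c['rotation'],float)
    return R.from_quat(np.r_[q[1:],q[0]]).as_matrix() if q.size==4 else q
E
sed -i "s/np.array(c\['rotation'\])/Rm(c)/" h.py
python3 - <<'E'
from h import *
for f in('top0','side0'):
    c=load(f);print(c['rotation'].shape, np.round(Rm(c),2).tolist())
    hsv=cv2.cvtColor(c['img'],cv2.COLOR_RGB2HSV)
    H,S,V=cv2.split(hsv)
    g=((H>60)&(H<85)&(S>150)).astype(np.uint8)
    n,l,st,ce=cv2.connectedComponentsWithStats(g);k=1+st[1:,4].argmax()
    ys,xs=np.where(l>0); box=cv2.boxPoints(cv2.minAreaRect(np.c_[xs,ys].astype(np.float32)));print(f,'green',box.round(1).tolist())
    print(np.round(atz(c,box,.071),4).tolist())
    r=(((H<6)|(H>174))&(S>150)).astype(np.uint8)
    r[:180]=0
    ys,xs=np.where(r>0);print('red',len(xs),xs.mean(),ys.mean(),xs.min(),xs.max(),ys.min(),ys.max());print(atz(c,[[xs.mean(),ys.mean()]],.054).round(4))
c=load('top0');i=c['img'][180:270,160:420];cv2.imwrite('pics/crop0.png',cv2.resize(i[:,:,::-1],None,fx=3,fy=3,interpolation=cv2.INTER_CUBIC))
c=load('side0');
i2=c['img'][140:400,260:430];cv2.imwrite('pics/a.png',i2)
w=shot('wrist','w0')
A=cv2.resize(i[:,:,::-1],None,fx=3,fy=3,interpolation=cv2.INTER_CUBIC)
B=w['img'][:,:,::-1][:320,:]
m=np.zeros((600,800,3),np.uint8);m[:270,:780]=A;m[275:595,:640]=B;cv2.imwrite('pics/m0.png',m)
E
```

```text
(4,) [[-0.02, -0.99, 0.12], [-1.0, 0.02, 0.01], [-0.01, -0.12, -0.99]]
top0 green [[187.6999969482422, 335.20001220703125], [349.0, 162.0], [413.29998779296875, 221.8000030517578], [252.0, 395.0]]
[[0.2919, 0.2084, 0.071], [0.6281, -0.1141, 0.071], [0.5057, -0.2378, 0.071], [0.1767, 0.0833, 0.071]]
red 13 324.46153846153845 245.69230769230768 278 636 221 399
[[ 0.4628 -0.0617  0.054 ]]
(4,) [[-0.88, -0.37, 0.3], [-0.48, 0.65, -0.59], [0.02, -0.66, -0.75]]Traceback (most recent call last):
  File "<stdin>", line 7, in <module>
ValueError: attempt to get argmax of an empty sequence
```

```bash
python3 - <<'E'
from h import *
w=shot('wrist','w0')
for f,roi in(('top0',(150,270,160,420)),('side0',(130,400,250,430))):
    c=load(f);im=c['img'].astype(int);r,g,b=im[...,0],im[...,1],im[...,2]
    m=np.zeros(r.shape,bool);m[roi[0]:roi[1],roi[2]:roi[3]]=1
    G=m&(g>r*1.5)&(g>b*1.2)
    ys,xs=np.where(G);box=cv2.boxPoints(cv2.minAreaRect(np.c_[xs,ys].astype(np.float32)))
    print(f,'green',len(xs),box.round(1).tolist(),'\n',np.round(atz(c,box,.071),4).tolist())
    rd=m&(r>g*2.2)&(r>b*2.2); ys,xs=np.where(rd);wt=(r-g)[rd]
    u=[(xs*wt).sum()/wt.sum(),(ys*wt).sum()/wt.sum()];print('red',len(xs),u,xs.min(),xs.max(),ys.min(),ys.max(),atz(c,[u],.054).round(4))
    dk=m&(r<40)&(g<40)&(b<40);n,l,st,ce=cv2.connectedComponentsWithStats(dk.astype(np.uint8))
    for s,e in zip(st[1:],ce[1:]):
        if s[4]>40: print('dark',s,e,atz(c,[e],.067).round(4))
i=load('top0')['img'][180:270,160:420]
A=cv2.resize(i[:,:,::-1],None,fx=3,fy=3,interpolation=cv2.INTER_CUBIC)
m=np.zeros((600,800,3),np.uint8);m[:270,:780]=A;m[275:595,:640]=w['img'][:320,:,::-1];cv2.imwrite('pics/m0.png',m)
E
```

```text
top0 green 1413 [[170.89999389648438, 242.39999389648438], [393.6000061035156, 200.3000030517578], [404.5, 258.20001220703125], [181.8000030517578, 300.29998779296875]] 
 [[0.4736, 0.2434, 0.071], [0.5492, -0.2004, 0.071], [0.4347, -0.2179, 0.071], [0.3596, 0.2203, 0.071]]
red 15 [np.float64(280.27355623100306), np.float64(221.22948328267478)] 278 372 220 254 [[0.5134 0.0261 0.054 ]]
dark [389 189   8  17  62] [391.91935484 196.19354839] [[ 0.558 -0.198  0.067]]
dark [394 207   7  25  79] [396.96202532 222.81012658] [[ 0.5047 -0.206   0.067 ]]
dark [225 229  30  17 367] [239.20708447 237.09536785] [[0.4823 0.1067 0.067 ]]
dark [169 240  17  16 203] [175.93103448 247.74876847] [[0.463  0.2343 0.067 ]]
dark [328 245  68  25 886] [368.93115124 260.98871332] [[ 0.4308 -0.1483  0.067 ]]
side0 green 1774 [[306.3999938964844, 203.1999969482422], [384.20001220703125, 144.3000030517578], [429.6000061035156, 204.3000030517578], [351.79998779296875, 263.20001220703125]] 
 [[0.5898, -0.0455, 0.071], [0.5398, -0.2243, 0.071], [0.4263, -0.1349, 0.071], [0.4826, 0.0182, 0.071]]
red 22 [np.float64(328.3727272727273), np.float64(264.9054545454545)] 327 330 262 268 [[0.5141 0.0259 0.054 ]]
dark [ 413  200   17   65 1055] [421.26255924 231.62938389] [[ 0.4193 -0.0828  0.067 ]]
dark [305 297  31  42 773] [320.94954722 318.17076326] [[0.4814 0.109  0.067 ]]
```

View pics/m0.png

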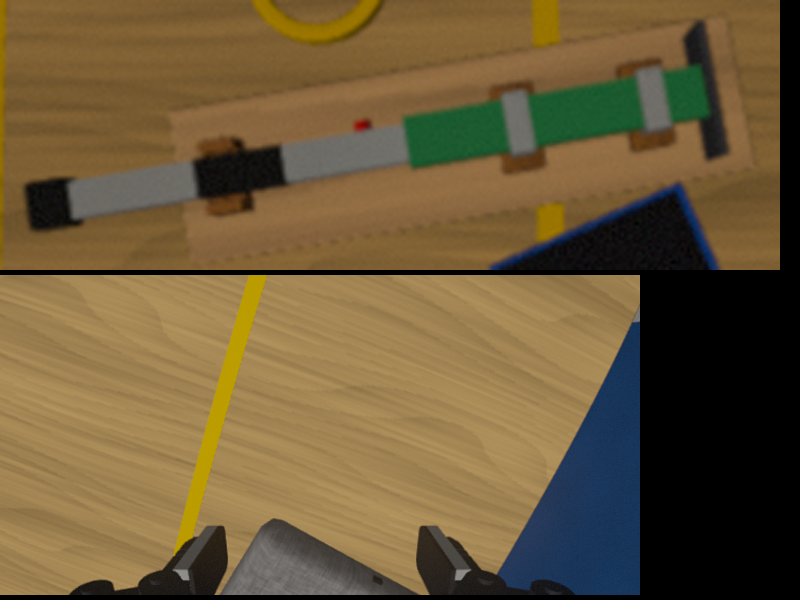

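```bash
cat >> h.py <<'E'
def pose(s=None):
    s=s or arm.get_state();q=np.array(s['tcp_rot']);return np.array(s['eef_pos']),R.from_quat(np.r_[q[1:],q[0]])
def move(target,yaw=None):
    """tool-frame shift mm & rotvec deg to have TCP at target, tool down, jaw axis at world angle yaw(deg)"""
    p,r=pose();t=r.inv().apply(np.array(target)-p)*1000
    a=np.radians(yaw);y=np.array([np.cos(a),np.sin(a),0]);z=np.array([0,0,-1.]);x=np.cross(y,z)
    rv=(r.inv()*R.from_matrix(np.c_[x,y,z])).as_rotvec(degrees=True)
    print('shift',t.round(1),'rot',rv.round(1))
E
python3 - <<'E'
from h import *
c=load('top0')
m,e=atz(c,[[296,227],[396.3,210.7]],.071);d=(m-e)[:2];print(m,e,np.linalg.norm(d),'psi',np.degrees(np.arctan2(-d[0],d[1])))
print('bottle',atz(c,[[359,160]],.05))
w=load('w0');p,r=pose()
print('cam in tool',r.inv().apply(w['origin']-p).round(3));print((r.inv().as_matrix()@Rm(w)).round(3),w['mtx'][0])
move([.495,.02,.2],8.6)
E
```

```text
[ 0.5000439  -0.00644081  0.071     ] [ 0.5283997  -0.20498697  0.071     ] 0.2005607908364848 psi 8.127856699160503
bottle [[ 0.63628344 -0.13584163  0.05      ]]
cam in tool [ 0.072  0.    -0.166]
[[ 0.001 -0.96  -0.281]
 [ 1.     0.001 -0.   ]
 [ 0.001 -0.281  0.96 ]] [325.44721993   0.         321.55232627]
shift [ 471.7 -448.4    7. ] rot [ -0.1  -0.1 -78.5]
```

play_rows(gripper=[100,100,100,100,100,100,100,100,100,100,100,100], translation=[[28,-27,0],[56,-54,0],[84,-81,0],[112,-108,0],[140,-135,0],[168,-162,0],[196,-189,0],[224,-216,0],[252,-243,0],[280,-270,0],[308,-297,0],[336,-322,0]], rotation=[[0,0,-5],[0,0,-10],[0,0,-16],[0,0,-22],[0,0,-28],[0,0,-34],[0,0,-40],[0,0,-46],[0,0,-52],[0,0,-58],[0,0,-64],[0,0,-70]])

```text
t: 1.15
eef_pos: [0.4112, -0.1433, 0.2068]
tcp_rot: [-0.001, 0.705, 0.71, 0.0]
force: [0.0, -0.3, 0.3]
finger_gap: 0.0851
```

```bash
python3 - <<'E'
from h import *
s=arm.get_state();print(s['t'],pose()[0]);move([.63,.04,.12],8.4)
E
```

```text
1.15 [ 0.41124311 -0.14334413  0.20680423]
shift [181.7 220.   87. ] rot [-0.  -0.1 -8. ]
```

play_rows(gripper=[100,100,100,100,100,100,100,100,100,100], translation=[[20,24,5],[40,48,15],[60,72,25],[80,97,35],[100,121,45],[120,145,55],[140,170,65],[160,194,75],[182,220,87],[182,220,87]], rotation=[[0,0,-1],[0,0,-2],[0,0,-3],[0,0,-4],[0,0,-5],[0,0,-6],[0,0,-7],[0,0,-8],[0,0,-8],[0,0,-8]])

```text
t: 1.98
eef_pos: [0.6309, 0.0443, 0.1134]
tcp_rot: [-0.004, 0.652, 0.758, -0.001]
force: [-0.6, -0.4, -1.2]
finger_gap: 0.0857
```

```bash
python3 - <<'E'
from h import *
c=shot('wrist','w1');p,r=pose();print(p,r.as_matrix().round(3).tolist())
cv2.imwrite('pics/w1c.png',cv2.resize(c['img'][100:400,0:400,::-1],None,fx=2,fy=2,interpolation=cv2.INTER_CUBIC))
a=np.radians(8.4);m=np.array([.500,-.0064,0]);X=np.array([np.cos(a),np.sin(a),0]);Y=np.array([-np.sin(a),np.cos(a),0])
print(proj(c,[m+.017*X-.041*Y+[0,0,.054],m+[0,0,.071],m+.0205*X+.029*Y+[0,0,.054]]))
E
```

```text
[0.62975775 0.04243564 0.11523012] [[-0.149, 0.989, -0.007], [0.989, 0.149, 0.002], [0.003, -0.007, -1.0]]
[[171.7084267  288.64829915]
 [131.3357085  251.04545124]
 [163.92367439 206.02428747]]
```

View pics/w1c.png

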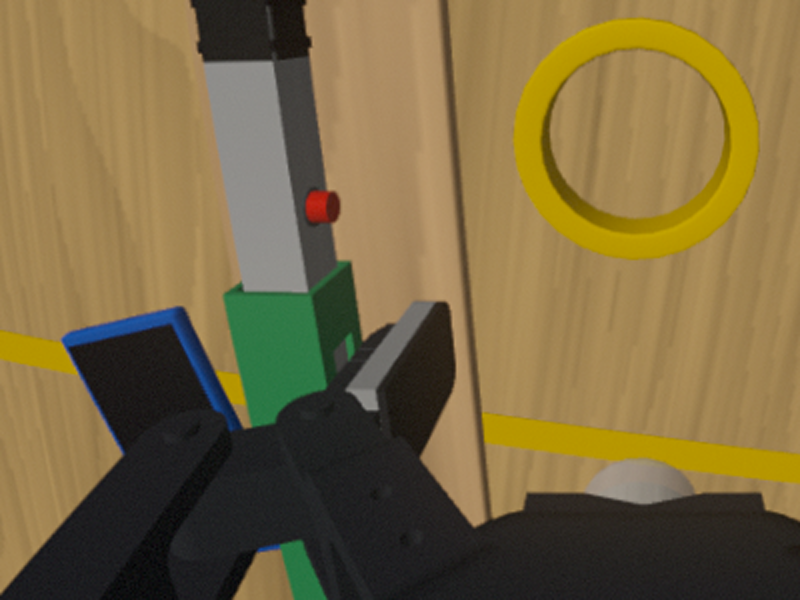

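```bash
python3 - <<'E'
from h import *
c=load('w1');a=np.radians(8.4);m=np.array([.500,-.0064,0]);X=np.array([np.cos(a),np.sin(a),0]);Y=np.array([-np.sin(a),np.cos(a),0])
def onx(uv,x):
    r=ray(c,uv);o=c['origin']-m;k=(x-o@X)/(r@X);P=o+r*k[:,None];return np.c_[P@X,P@Y,P[:,2]].round(4)
f=lambda L:np.array(L)/2+[0,100]
print('mouth corners top/bot, hole front bot/top, rear top',onx(f([[312,293],[351,263],[352,335],[335,351],[333,370]]),.017).tolist())
print('tip',onx(f([[328,207]]),.0205).tolist(),'grip front top edge',onx(f([[275,60]]),.0135).tolist())
cv2.imwrite('pics/z.png',cv2.resize(c['img'][210:300,110:210,::-1],None,fx=6,fy=6,interpolation=cv2.INTER_CUBIC))
E
```

```text
mouth corners top/bot, hole front bot/top, rear top [[0.017, 0.0021, 0.067], [0.017, 0.0006, 0.0342], [0.017, -0.0284, 0.0419], [0.017, -0.0272, 0.0572], [0.017, -0.0335, 0.061]]
tip [[0.0205, 0.0308, 0.0534]] grip front top edge [[0.0135, 0.0855, 0.0631]]
```

View pics/z.png

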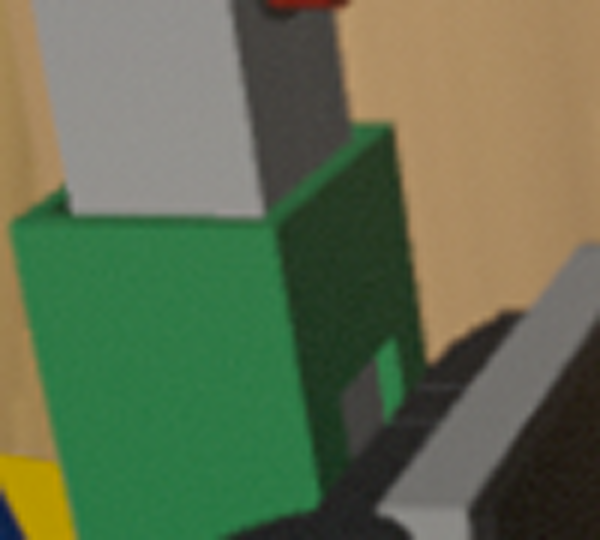

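```bash
python3 - <<'E'
from h import *
move([.4936,.0337,.095],8.3)
E
```

```text
shift [  11.6 -135.8   21.2] rot [-0.4 -0.2  0.3]
```

play_rows(gripper=[100,100,100,100,100,100,100,100,100], translation=[[2,-20,0],[4,-45,5],[6,-70,10],[8,-95,15],[10,-115,20],[11.5,-130,21],[11.5,-136,21],[11.5,-136,21],[11.5,-136,21]], rotation=[[0,0,0],[0,0,0],[0,0,0.3],[-0.4,-0.2,0.3],[-0.4,-0.2,0.3],[-0.4,-0.2,0.3],[-0.4,-0.2,0.3],[-0.4,-0.2,0.3],[-0.4,-0.2,0.3]])

```text
t: 2.78
eef_pos: [0.4939, 0.0332, 0.0962]
tcp_rot: [0.001, 0.655, 0.756, 0.0]
force: [0.5, -0.2, 0.9]
finger_gap: 0.0855
```

```bash
python3 - <<'E'
from h import *
c=shot('wrist','w2');s=arm.get_state();p,r=pose(s);print(s['t'],p,r.as_matrix().round(3).tolist(),s['force'])
cv2.imwrite('pics/w2c.png',cv2.resize(c['img'][100:400,120:520,::-1],None,fx=2,fy=2,interpolation=cv2.INTER_CUBIC))
a=np.radians(8.3);m=np.array([.4995,-.0064,0]);X=np.array([np.cos(a),np.sin(a),0]);Y=np.array([-np.sin(a),np.cos(a),0])
print('pred tip, mouth top corners +x -x, grip front corners',proj(c,[m+x*X+y*Y+[0,0,z] for x,y,z in((.0205,.0295,.054),(.017,0,.071),(-.017,0,.071),(.0135,.0845,.0675),(-.0135,.0845,.0675))]).round(1).tolist())
E
```

```text
2.8333 [0.49416716 0.03334201 0.09594212] [[-0.143, 0.99, 0.002], [0.99, 0.143, -0.001], [-0.001, 0.002, -1.0]] [-0.57259619 -0.53092579 -0.19347472]
pred tip, mouth top corners +x -x, grip front corners [[349.5, 226.4], [345.2, 277.3], [294.0, 277.4], [341.9, 148.9], [296.8, 148.9]]
```

View pics/w2c.png

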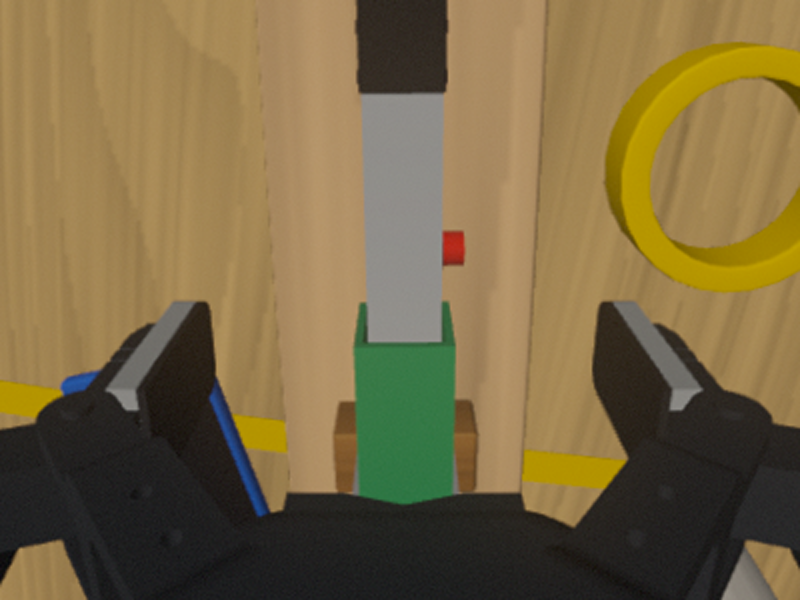

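```bash
python3 - <<'E'
from h import *
c=load('w2');p=np.array([0.49416716,0.03334201,0.09594212])
Rt=np.array([[-0.143,0.99,0.002],[0.99,0.143,-0.001],[-0.001,0.002,-1.0]])
T=lambda q:np.array(q)@Rt.T+p
for z in(-.008,-.013,-.018):
  print(z,proj(c,T([[.011,-.0425,z],[.011,.0425,z]])).round(1).tolist(),'seen',[209/2+120,251.5],[420,251.5])
def tool(uv,z): return ((atz(c,[uv],z)-p)@Rt)[0].round(4)
print('tip',tool([350.5,224],.054+.0),'mouthL,R',tool([297,272],.071),tool([347,272],.071),'grip',tool([321,146.5],.0675))
move(p,8.3)
E
```

```text
-0.008 [[238.5, 222.9], [401.7, 223.1]] seen [224.5, 251.5] [420, 251.5]
-0.013 [[236.1, 226.4], [404.0, 226.6]] seen [224.5, 251.5] [420, 251.5]
-0.018 [[233.6, 230.2], [406.5, 230.3]] seen [224.5, 251.5] [420, 251.5]
tip [-0.0088  0.0206  0.042 ] mouthL,R [-0.0361 -0.0154  0.025 ] [-0.0361  0.0176  0.025 ] grip [0.0459 0.0004 0.0284]
shift [ 0.  0. -0.] rot [ 0.1  0.1 -0.1]
```

play_rows(gripper=[60,60,60,60,60,60,60,60,60,60], translation=[[1.2,0,0],[1.2,0,5],[1.2,0,15],[1.2,0,25],[1.2,0,35],[1.2,0,45],[1.2,0,55],[1.2,0,62],[1.2,0,62],[1.2,0,62]], rotation=[[0,0,0],[0,0,0],[0,0,0],[0,0,0],[0,0,0],[0,0,0],[0,0,0],[0,0,0],[0,0,0],[0,0,0]], force=20)

```text
t: 3.67
eef_pos: [0.4938, 0.0345, 0.0334]
tcp_rot: [0.001, 0.655, 0.756, -0.0]
force: [0.1, -1.0, 0.7]
finger_gap: 0.0516
```

```bash
python3 - <<'E'
from h import *
c=shot('wrist','w3');s=arm.get_state();p,r=pose(s);print(s['t'],p,r.as_matrix().round(3).tolist(),s['force'],s['finger_gap'])
cv2.imwrite('pics/w3c.png',cv2.resize(c['img'][130:400,160:480,::-1],None,fx=2.2,fy=2.2,interpolation=cv2.INTER_CUBIC))
E
```

```text
3.7167 [0.49425137 0.03446546 0.03415311] [[-0.143, 0.99, 0.002], [0.99, 0.143, -0.001], [-0.001, 0.002, -1.0]] [ 0.58103202 -0.01044094  0.48900635] 0.051366398983642494
```

View pics/w3c.png

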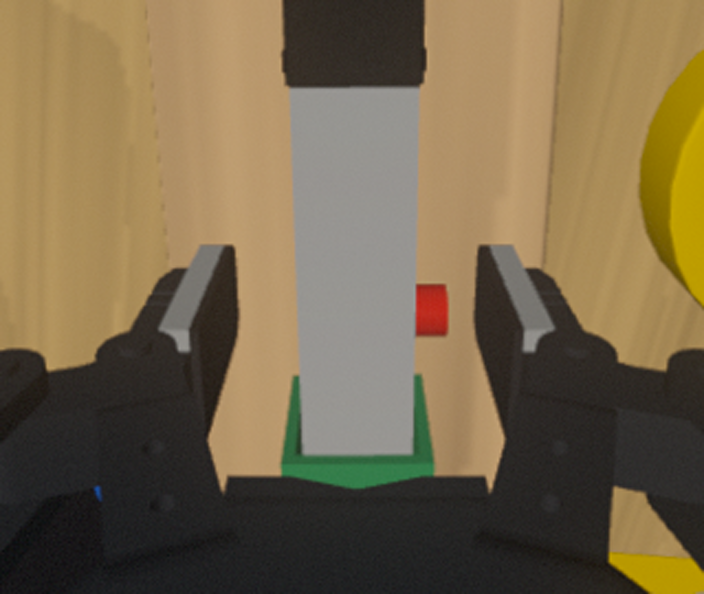

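```bash
python3 - <<'E'
from h import *
c=load('w3');s=arm.get_state();p,r=pose(s);T=lambda q:r.apply(np.array(q))+p
cr=lambda uv:((uv-[160,130])*2.2).round(0).tolist()
for z in(0,-.005,-.01,-.02,-.03,-.04):
  print(z,'x=+11,0,-11',cr(proj(c,T([[.011,.0257,z],[0,.0257,z],[-.011,.0257,z]]))))
def tool(uv,z): 
  uv=np.array(uv)/2.2+[160,130];return ((r.inv().apply(atz(c,[uv],z)-p))[0]*1000).round(1)
print('button',tool([447,310],.054),'top front/rear',tool([430,284],.060),tool([430,335],.060),'mouth',tool([283,458],.071),tool([433,458],.071),'grip',tool([350,86],.067))
E
```

```text
0 x=+11,0,-11 [[458.0, 195.0], [456.0, 237.0], [454.0, 276.0]]
-0.005 x=+11,0,-11 [[461.0, 202.0], [459.0, 245.0], [457.0, 286.0]]
-0.01 x=+11,0,-11 [[464.0, 210.0], [462.0, 253.0], [460.0, 295.0]]
-0.02 x=+11,0,-11 [[470.0, 227.0], [468.0, 272.0], [466.0, 316.0]]
-0.03 x=+11,0,-11 [[478.0, 246.0], [475.0, 294.0], [472.0, 339.0]]
-0.04 x=+11,0,-11 [[486.0, 267.0], [483.0, 318.0], [480.0, 366.0]]
button [ -9.6  21.4 -19.8] top front/rear [  0.1  16.6 -25.8] [-12.4  17.  -25.8] mouth [-36.4 -15.1 -36.8] [-36.4  17.5 -36.8] grip [ 44.9  -0.5 -32.9]
```

```bash
python3 - <<'E'
from h import *
c=shot('side','side1');s=arm.get_state();p,r=pose(s);T=lambda q:r.apply(np.array(q))+p
P=proj(c,T([[.011,-.0257,-.009],[.011,-.0257,-.029],[.011,.0257,-.009],[.011,.0257,-.029],[0,0,0]]));print(P.round(1).tolist())
u,v=P[4].astype(int);y0,x0=max(v-90,0),u-80
im=cv2.resize(c['img'][y0:y0+140,x0:x0+160,::-1],None,fx=4,fy=4,interpolation=cv2.INTER_CUBIC)
for q,col in zip(P,[(255,0,0),(0,0,255),(255,0,0),(0,0,255),(0,255,255)]): cv2.circle(im,tuple(((q-[x0,y0])*4).astype(int)),3,col,-1)
cv2.imwrite('pics/s1c.png',im);print(x0,y0)
E
```

```text
[[352.9, 291.6], [353.9, 283.9], [317.7, 280.0], [317.9, 272.2], [337.4, 282.8]]
257 192
```

View pics/s1c.png

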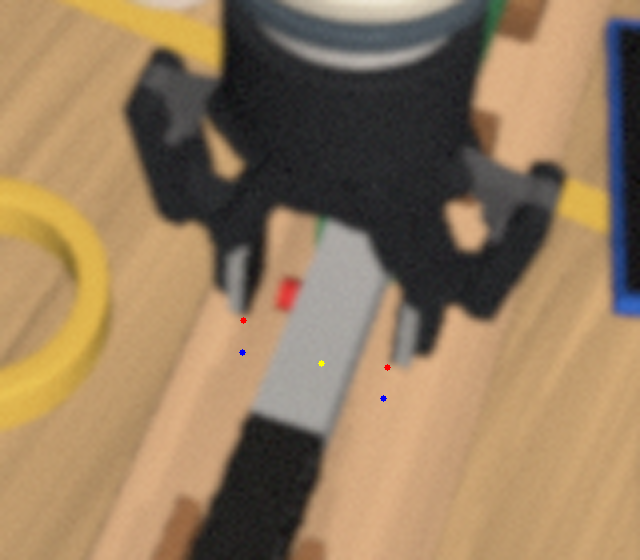

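play_rows(gripper=[60,60,60,60,60,60], translation=[[0,0.3,4],[0,0.3,8],[0,0.3,12],[0,0.3,16],[0,0.3,18],[0,0.3,18]], rotation=[[0,0,0],[0,0,0],[0,0,0],[0,0,0],[0,0,0],[0,0,0]], force=20)

```text
t: 4.27
eef_pos: [0.4943, 0.0345, 0.0157]
tcp_rot: [0.001, 0.654, 0.756, 0.0]
force: [-0.3, 0.4, 1.0]
finger_gap: 0.0512
```

play_rows(gripper=[45,40,36,34,34,34], translation=[[0,0,0],[0,0,0],[0,0,0],[0,0,0],[0,0,0],[0,0,0]], rotation=[[0,0,0],[0,0,0],[0,0,0],[0,0,0],[0,0,0],[0,0,0]], force=20)

```text
t: 4.77
eef_pos: [0.4944, 0.0345, 0.0161]
tcp_rot: [0.001, 0.654, 0.756, 0.0]
force: [-1.2, -0.3, 3.4]
finger_gap: 0.0293
```

play_rows(gripper=[20,10,0,0,0,0], translation=[[0,0,0],[0,0,0],[0,0,0],[0,0,0],[0,0,0],[0,0,0]], rotation=[[0,0,0],[0,0,0],[0,0,0],[0,0,0],[0,0,0],[0,0,0]], force=25)

```text
t: 5.27
eef_pos: [0.4945, 0.0344, 0.0164]
tcp_rot: [0.001, 0.655, 0.756, 0.0]
force: [-0.4, 0.2, 4.0]
finger_gap: 0.0246
```

```bash
python3 - <<'E'
from h import *
c=shot('wrist','w4');s=arm.get_state();p,r=pose(s);print(s['t'],p,r.as_matrix().round(3).tolist(),s['force'],s['wrist_torque'],s['finger_gap'])
cv2.imwrite('pics/w4c.png',cv2.resize(c['img'][130:400,160:480,::-1],None,fx=2.2,fy=2.2,interpolation=cv2.INTER_CUBIC))
E
```

```text
5.3167 [0.49456242 0.0344483  0.0163734 ] [[-0.143, 0.99, 0.002], [0.99, 0.143, -0.001], [-0.001, 0.002, -1.0]] [-0.13230879 -0.40092021  3.85852743] [-0.09382576  0.2128212  -0.01149782] 0.024656325611283288
```

View pics/w4c.png

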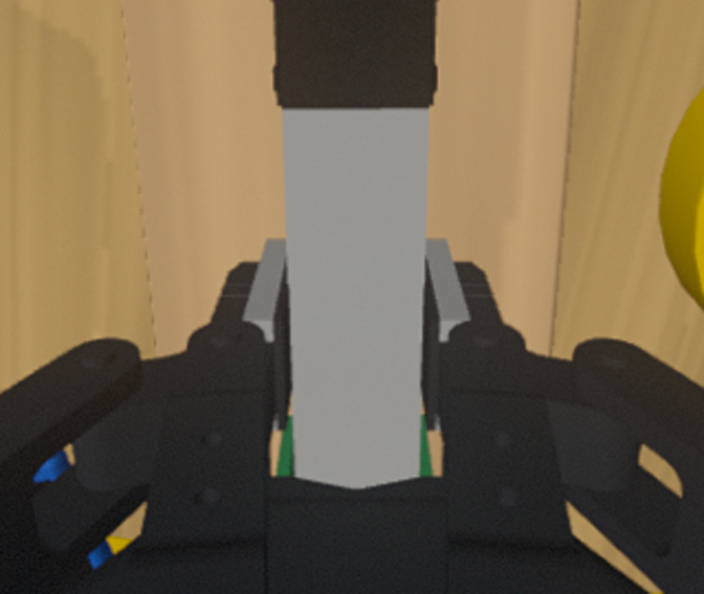

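play_rows(gripper=[0,0,0,0,0,0,0,0,0,0,0,0], translation=[[-1,0,-0.3],[-3,0,-0.5],[-5,0,-0.5],[-7,0,-0.5],[-9,0,-0.5],[-11,0,-0.5],[-13,0,-0.5],[-15,0,-0.5],[-16.5,0,-0.5],[-18,0,-0.5],[-18,0,-0.5],[-18,0,-0.5]], rotation=[[0,0,0],[0,0,0],[0,0,0],[0,0,0],[0,0,0],[0,0,0],[0,0,0],[0,0,0],[0,0,0],[0,0,0],[0,0,0],[0,0,0]])

```text
t: 6.32
eef_pos: [0.497, 0.0164, 0.0167]
tcp_rot: [0.001, 0.655, 0.756, 0.0]
force: [0.1, 0.3, -2.1]
finger_gap: 0.0243
```

play_rows(gripper=[0,0,0], translation=[[-0.5,0,0],[-1,0,0],[-1.5,0,0]], rotation=[[0,0,0],[0,0,0],[0,0,0]])

```text
t: 6.57
eef_pos: [0.4972, 0.015, 0.0166]
tcp_rot: [0.001, 0.655, 0.756, 0.0]
force: [-0.2, 0.6, -3.1]
finger_gap: 0.0244
```

play_rows(gripper=[0,0,0], translation=[[-0.5,0,0],[-1,0,0],[-1.5,0,0]], rotation=[[0,0,0],[0,0,0],[0,0,0]])

```text
t: 6.82
eef_pos: [0.4974, 0.0135, 0.0167]
tcp_rot: [0.001, 0.655, 0.756, 0.0]
force: [0.9, -0.1, -1.9]
finger_gap: 0.0246
```

```bash
cat > g.py <<'E'
from h import *
def grip(c):
    i=c['img'][:,312:330].astype(float).mean((1,2));d=np.diff(cv2.GaussianBlur(i[:,None],(1,5),0)[:,0]);k=d[60:330].argmax()+60;return k,d[k].round(1)
E
python3 - <<'E'
from g import *
print('w4',grip(load('w4')));c=shot('wrist','w5');print(grip(c),c['img'][::20,321].mean(1).round(0).tolist())
E
```

```text
w4 (np.int64(179), np.float64(31.3))
(np.int64(178), np.float64(32.6)) [154.0, 33.0, 34.0, 34.0, 38.0, 41.0, 38.0, 45.0, 44.0, 145.0, 150.0, 150.0, 150.0, 149.0, 150.0, 150.0, 151.0, 83.0, 35.0, 31.0]
```

play_rows(gripper=[0,0,0], translation=[[-0.5,0,0],[-1,0,0],[-1.5,0,0]], rotation=[[0,0,0],[0,0,0],[0,0,0]])

```text
t: 7.12
eef_pos: [0.4977, 0.0118, 0.0167]
tcp_rot: [0.001, 0.655, 0.756, 0.0]
force: [-0.5, 0.4, -2.7]
finger_gap: 0.0246
```

play_rows(gripper=[0,0], translation=[[-0.4,0,0],[-0.8,0,0]], rotation=[[0,0,0],[0,0,0]])

```text
t: 7.28
eef_pos: [0.4978, 0.011, 0.0167]
tcp_rot: [0.001, 0.655, 0.756, 0.0]
force: [-0.5, -0.0, -2.7]
finger_gap: 0.0246
```

play_rows(gripper=[0,0], translation=[[-0.3,0,0],[-0.6,0,0]], rotation=[[0,0,0],[0,0,0]])

```text
t: 7.45
eef_pos: [0.4979, 0.0104, 0.0167]
tcp_rot: [0.001, 0.655, 0.756, 0.0]
force: [-0.8, 0.8, -3.0]
finger_gap: 0.0244
```

play_rows(gripper=[35,45,55,60,60,60], translation=[[0,0,0],[0,0,0],[0,0,0],[0,0,0],[0,0,0],[0,0,0]], rotation=[[0,0,0],[0,0,0],[0,0,0],[0,0,0],[0,0,0],[0,0,0]])

```text
t: 7.95
eef_pos: [0.498, 0.0104, 0.0169]
tcp_rot: [0.001, 0.655, 0.756, 0.0]
force: [-0.0, 0.0, 0.2]
finger_gap: 0.051
```

```bash
cat >> g.py <<'E'
def red(c,f=2.2):
    r,g,b=[c['img'][...,k].astype(int) for k in range(3)];ys,xs=np.where((r>2*g)&(r>2*b)&(r>70));return len(xs),(xs.min(),xs.max(),ys.min(),ys.max()) if len(xs) else None
E
python3 - <<'E'
from g import *
print('w3',red(load('w3')))
c=shot('wrist','w6');s=arm.get_state();p,r=pose(s);print(s['t'],p,s['force'],s['finger_gap'],grip(c),red(c))
print(red(shot('side','side2')),red(shot('top','top2')))
cv2.imwrite('pics/w6c.png',cv2.resize(c['img'][180:400,220:420,::-1],None,fx=2.7,fy=2.7,interpolation=cv2.INTER_CUBIC))
E
```

```text
w3 (321, (np.int64(349), np.int64(363), np.int64(259), np.int64(281)))
8.0 [0.49800562 0.01037422 0.01684114] [0.45728328 0.31171254 0.25647401] 0.05120052573189693 (np.int64(178), np.float64(35.1)) (140, (np.int64(347), np.int64(352), np.int64(276), np.int64(301)))
(2106, (np.int64(0), np.int64(348), np.int64(4), np.int64(341))) (3226, (np.int64(0), np.int64(639), np.int64(63), np.int64(84)))
```

View pics/w6c.png

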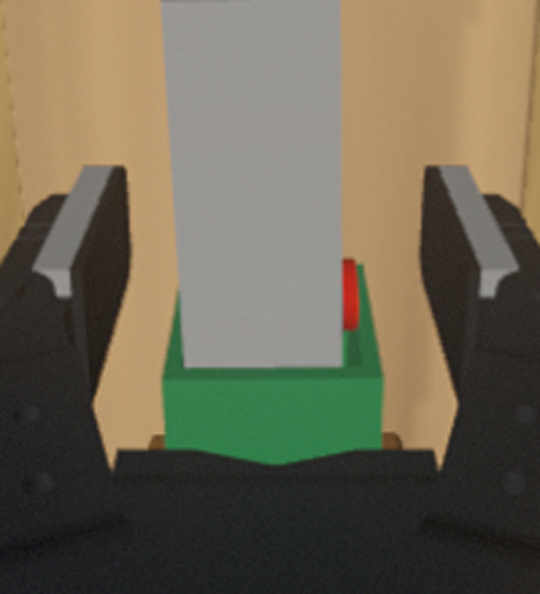

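play_rows(gripper=[60,60,60,60,60,60,60,60], translation=[[8,0,0],[20,0,0],[32,0,0],[44,0,0],[54,0,0],[62,0,0],[62,0,0],[62,0,0]], rotation=[[0,0,0],[0,0,0],[0,0,0],[0,0,0],[0,0,0],[0,0,0],[0,0,0],[0,0,0]])

```text
t: 8.77
eef_pos: [0.489, 0.0723, 0.0167]
tcp_rot: [0.001, 0.654, 0.757, 0.0]
force: [0.0, -0.5, -0.1]
finger_gap: 0.0509
```

```bash
python3 - <<'E'
from g import *
c=shot('wrist','w7');s=arm.get_state();p,r=pose(s);print(s['t'],p,s['force'],s['finger_gap'])
im=c['img'].astype(float).mean(2)
for row in(215,240,265,290): # dark grip / grey tube lateral edges
    l=im[row,240:400]; d=np.diff(l); print(row,'down',d.argmin()+240,d.min().round(),'up',d.argmax()+240,d.max().round())
c=c['img'][:,:,:];print('red',red({'img':c}))
E
```

```text
8.8167 [0.48901973 0.07186954 0.01664523] [ 0.29066869 -0.23576103 -0.05857634] 0.051200576236059454
215 down 274 -54.0 up 344 45.0
240 down 277 -52.0 up 345 81.0
265 down 375 -65.0 up 267 77.0
290 down 281 -54.0 up 344 60.0
red (0, None)
```

play_rows(gripper=[45,36,30,20,10,0,0,0], translation=[[0,0,0],[0,0,0],[0,0,0],[0,0,0],[0,0,0],[0,0,0],[0,0,0],[0,0,0]], rotation=[[0,0,0],[0,0,0],[0,0,0],[0,0,0],[0,0,0],[0,0,0],[0,0,0],[0,0,0]], force=25)

```text
t: 9.48
eef_pos: [0.4886, 0.0714, 0.0168]
tcp_rot: [0.001, 0.655, 0.756, -0.001]
force: [-5.5, -1.8, 4.8]
finger_gap: 0.0264
```

```bash
python3 - <<'E'
from g import *
s=arm.get_state();p,r=pose(s);print(s['t'],p,'F tool',r.inv().apply(s['force']).round(2),s['wrist_torque'],s['finger_gap'])
E
```

```text
9.4833 [0.48861749 0.07136348 0.01683086] F tool [-1.02 -5.73 -4.84] [-0.28226758  0.90859276 -0.17020824] 0.02644029169971464
```

play_rows(gripper=[0,0,0,0,0,0,0,0,0,0,0,0], translation=[[-0.5,0,-0.3],[-1.5,0,-0.5],[-2.5,0,-0.5],[-3.5,0,-0.5],[-4.5,0,-0.5],[-5.5,0,-0.5],[-6.5,0,-0.5],[-7.5,0,-0.5],[-8.5,0,-0.5],[-9.5,0,-0.5],[-10,0,-0.5],[-10,0,-0.5]], rotation=[[0,0,0],[0,0,0],[0,0,0],[0,0,0],[0,0,0],[0,0,0],[0,0,0],[0,0,0],[0,0,0],[0,0,0],[0,0,0],[0,0,0]])

```text
t: 10.48
eef_pos: [0.4899, 0.0612, 0.017]
tcp_rot: [0.001, 0.655, 0.756, -0.001]
force: [-3.6, 0.2, -4.1]
finger_gap: 0.0266
```

```bash
cat > st.py <<'E'
from g import *
s=arm.get_state();p,r=pose(s);d=(np.array([0.48861749,0.07136348])-p[:2]);print(round(s['t'],2),p.round(4),'travel',(d@[-.143,.99]*1000).round(2),'F tool',r.inv().apply(s['force']).round(2),np.round(s['wrist_torque'],2),s['finger_gap'])
E
python3 st.py; python3 -c "
from g import *
c=shot('wrist','w8');print(grip(c),red(c))
im=c['img'].astype(float).mean(2);print(im[100:340:6,321].round().tolist())"
```

```text
10.48 [0.4899 0.0612 0.017 ] travel 10.26 F tool [ 0.74 -3.55  4.15] [0.12 0.5  0.03] 0.026566589831524882
(np.int64(319), np.float64(36.3)) (0, None)
[156.0, 156.0, 155.0, 156.0, 157.0, 156.0, 155.0, 156.0, 156.0, 156.0, 155.0, 155.0, 155.0, 155.0, 139.0, 50.0, 43.0, 47.0, 47.0, 47.0, 43.0, 45.0, 40.0, 38.0, 41.0, 41.0, 40.0, 37.0, 39.0, 36.0, 39.0, 40.0, 34.0, 35.0, 40.0, 37.0, 39.0, 148.0, 148.0, 147.0]
```

play_rows(gripper=[0,0,0,0,0,0,0,0,0,0,0,0], translation=[[-1,0,0],[-2.5,0,0.2],[-4,0,0.2],[-5.5,0,0.2],[-7,0,0.2],[-8.5,0,0.2],[-10,0,0.2],[-11.5,0,0.2],[-13,0,0.2],[-14.5,0,0.2],[-15.5,0,0.2],[-16,0,0.2]], rotation=[[0,0,0],[0,0,0],[0,0,0],[0,0,0],[0,0,0],[0,0,0],[0,0,0],[0,0,0],[0,0,0],[0,0,0],[0,0,0],[0,0,0]])

```text
t: 11.53
eef_pos: [0.4922, 0.0452, 0.0169]
tcp_rot: [0.001, 0.655, 0.756, -0.001]
force: [-2.5, 1.5, -3.5]
finger_gap: 0.027
```

```bash
python3 st.py; cat >> g.py <<'E'
def rear(c):
    i=c['img'][:,312:330].astype(float).mean((1,2));d=np.diff(i);k=d[100:300].argmin()+100;return k,i[k-1:k+3].round()
E
python3 -c "
from g import *
print(rear(load('w8')));c=shot('wrist','w9');print(rear(c),grip(c),red(c))"
```

```text
11.53 [0.4922 0.0452 0.0169] travel 26.42 F tool [ 1.83 -2.25  3.46] [0.24 0.51 0.09] 0.026969655100463296
(np.int64(184), array([155., 138.,  88.,  50.]))
(np.int64(184), array([155., 125.,  75.,  49.])) (np.int64(319), np.float64(36.4)) (0, None)
```

play_rows(gripper=[0,0,0,0,0,0,0], translation=[[-1,0,0],[-2,0,0],[-3,0,0],[-4,0,0],[-5,0,0],[-6,0,0],[-6.5,0,0]], rotation=[[0,0,0],[0,0,0],[0,0,0],[0,0,0],[0,0,0],[0,0,0],[0,0,0]])

```text
t: 12.17
eef_pos: [0.4932, 0.0385, 0.017]
tcp_rot: [0.001, 0.655, 0.756, -0.001]
force: [-3.0, 0.7, -3.4]
finger_gap: 0.0265
```

play_rows(gripper=[0,0,0], translation=[[-0.5,0,0],[-1,0,0],[-1.5,0,0]], rotation=[[0,0,0],[0,0,0],[0,0,0]])

```text
t: 12.42
eef_pos: [0.4934, 0.037, 0.017]
tcp_rot: [0.001, 0.655, 0.756, -0.001]
force: [-3.1, 1.5, -2.7]
finger_gap: 0.0266
```

```bash
python3 st.py
```

```text
12.42 [0.4934 0.037  0.017 ] travel 34.72 F tool [ 1.89 -2.82  2.71] [0.21 0.45 0.09] 0.026622139975744228
```

play_rows(gripper=[0,0,0], translation=[[-0.5,0,0],[-1,0,0],[-1.4,0,0]], rotation=[[0,0,0],[0,0,0],[0,0,0]])

```text
t: 12.67
eef_pos: [0.4945, 0.0352, 0.0173]
tcp_rot: [0.002, 0.655, 0.756, -0.0]
force: [0.1, -0.8, -2.9]
finger_gap: 0.0266
```

```bash
python3 st.py
```

```text
12.67 [0.4945 0.0352 0.0173] travel 36.6 F tool [-0.82 -0.01  2.9 ] [0.02 0.03 0.03] 0.026648183539812416
```

play_rows(gripper=[40,55,60,60,60,60,60,60,60,60,60,60], translation=[[0,0,0],[0,0,0],[0,0,0],[0,0,0],[0,0,-5],[0,0,-15],[0,0,-30],[0,0,-50],[0,0,-70],[0,0,-90],[0,0,-100],[0,0,-100]], rotation=[[0,0,0],[0,0,0],[0,0,0],[0,0,0],[0,0,0],[0,0,0],[0,0,0],[0,0,0],[0,0,0],[0,0,0],[0,0,0],[0,0,0]])

```text
t: 13.67
eef_pos: [0.4959, 0.0356, 0.1213]
tcp_rot: [0.004, 0.655, 0.756, 0.002]
force: [-0.1, -0.6, -0.8]
finger_gap: 0.0511
```

play_rows(gripper=[60,60,60,60,60,60,60,60], translation=[[5,20,0],[15,45,0],[25,70,0],[30,95,0],[35,115,0],[35,125,0],[35,125,0],[35,125,0]], rotation=[[0,0,0],[0,0,0],[0,0,0],[0,0,0],[0,0,0],[0,0,0],[0,0,0],[0,0,0]])

```text
t: 14.33
eef_pos: [0.6141, 0.088, 0.1204]
tcp_rot: [0.004, 0.655, 0.756, 0.001]
force: [-0.1, 0.8, -0.2]
finger_gap: 0.0508
```

```bash
python3 - <<'E'
from g import *
c=shot('wrist','w10');s=arm.get_state();print(s['t'],s['eef_pos'],red(c))
a=np.radians(8.3);m=np.array([.500,-.0064,0]);X=np.array([np.cos(a),np.sin(a),0]);Y=np.array([-np.sin(a),np.cos(a),0])
print('hole pred',proj(c,[m+.0205*X-.036*Y+[0,0,.054]]).round(0))
t=load('top2');c2=shot('top','top3');
A=cv2.resize(c['img'][80:400,0:400,::-1],None,fx=1.7,fy=1.7,interpolation=cv2.INTER_CUBIC)
cv2.imwrite('pics/w10c.png',A)
E
```

```text
14.3833 [0.61384134 0.08792835 0.12093062] (3647, (np.int64(525), np.int64(639), np.int64(0), np.int64(322)))
hole pred [[197. 326.]]
```

View pics/w10c.png

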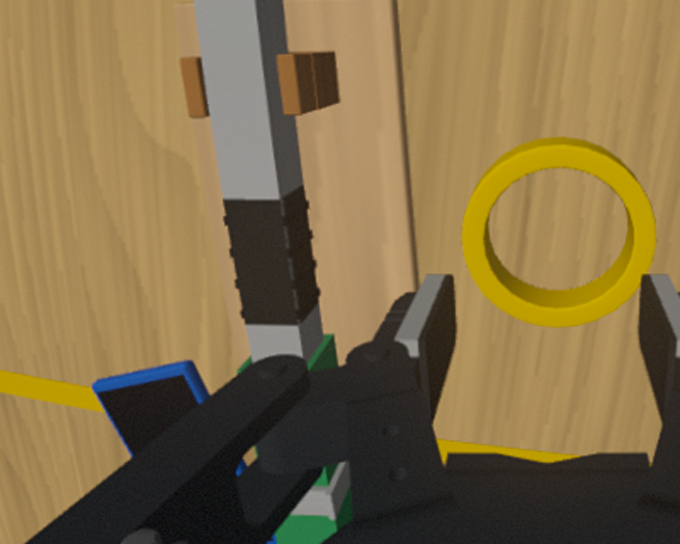

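play_rows(gripper=[60,60,60,60,60,60], translation=[[-15,0,0],[-35,0,0],[-55,0,0],[-70,0,0],[-75,0,0],[-75,0,0]], rotation=[[0,0,0],[0,0,0],[0,0,0],[0,0,0],[0,0,0],[0,0,0]])

```text
t: 14.93
eef_pos: [0.6243, 0.0118, 0.122]
tcp_rot: [0.004, 0.656, 0.755, 0.001]
force: [-0.3, 0.2, 0.3]
finger_gap: 0.0511
```

```bash
python3 - <<'E'
from g import *
c=shot('wrist','w11');s=arm.get_state();print(s['t'],s['eef_pos'])
r,g,b=[c['img'][...,k].astype(int) for k in range(3)]
mk=((r>2*g)&(r>2*b)&(r>70));mk[:,400:]=0;ys,xs=np.where(mk);print('red',len(xs),(xs.min(),xs.max(),ys.min(),ys.max()) if len(xs) else None)
a=np.radians(8.3);m=np.array([.500,-.0064,0]);X=np.array([np.cos(a),np.sin(a),0]);Y=np.array([-np.sin(a),np.cos(a),0])
h=proj(c,[m+.0205*X-.036*Y+[0,0,.054]])[0];print('hole pred',h.round(0))
u,v=h.astype(int);y0,x0=max(v-90,0),max(u-100,0)
cv2.imwrite('pics/w11c.png',cv2.resize(c['img'][y0:y0+150,x0:x0+200,::-1],None,fx=3.5,fy=3.5,interpolation=cv2.INTER_CUBIC))
E
```

```text
14.9833 [0.62432491 0.01295585 0.12188149]
red 160 (np.int64(179), np.int64(190), np.int64(231), np.int64(245))
hole pred [187. 245.]
```

View pics/w11c.png

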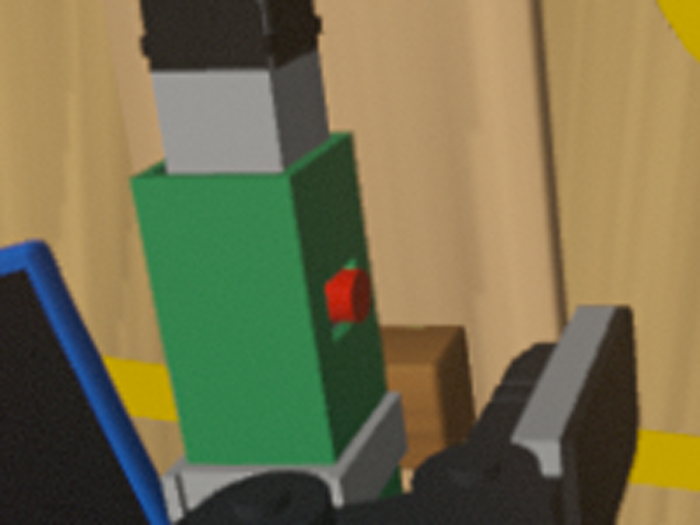

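The red button stands clearly out through the hole in the green leg (crop pixel 348,296). The robot is clear of everything, so I'm handing in.

```bash
python3 -c "
from rig import arm
print(arm.hand_in())"
```

```text
the job is handed in; nothing more can be done
None
```

The extension is in the green leg with its button snapped out through the hole, and I let go and handed the job in at about 15 s of the 48 s allowed.

**What I did:** I squeezed the button flush between the pads, with the pad covering only its rear half. I slid the extension 24 mm so the button's front went under the rim, then let go. I gripped the black grip and pushed slowly for another 36.6 mm. At that point the sideways spring force fell from about 3 N to 0, which was the snap. Then I released and lifted clear.

**Last checks:**
- **Button:** the final wrist picture shows it standing out through the hole.
- **Forces:** readings at the end of each move stayed under about 8 N in total. The force along the tube was about 2 N at most.
- **Robot:** clear of everything, with the force reading near zero.
- **Bystanders:** nothing came near the bottle, tape roll or phone, but I did not measure their positions again at the end.

**What disagreed:**
- **Finger tips:** the cameras showed them about 20 mm farther back than the stated tool point implies. I gripped about 18 mm lower to allow for it.
- **Distances:** the button-to-mouth distance read 27 mm from the wrist camera and 29.5 mm from the top camera.
- **Snap point:** I had estimated it at about 38.6 mm of the second push, and it came about 2 mm sooner.
- **First check view:** my first look at the hole was blocked by a finger, so I moved and looked again.

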